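# Set the screwdriver in the sloping rest for a new grip

### The arm

A 6-joint arm with a two-finger parallel gripper is mounted at the origin on a cart in front of the work surface, level with it; the furniture and walls round the work are solid. World frame = base frame: x ahead of the robot, y to its left, z up, the work surface at z = 0. Lengths are in m, angles in rad, forces in N, time in s.
With the tool pointing down it reaches from about 0.4 to 0.825 m from the base axis. Payload 7 kg.
Tool frame: the origin (TCP) lies at the very end of the fingers, on their centre line; the grasp point (between the pads) lies 19 mm behind it; z points along the fingers, y is the direction in which the jaws open and shut (so a half turn about z gives the same grasp; the last joint's range is limited). The gripper opens to 88 mm and grips with 3 to 60 N. Pads are 19 mm wide; open, the fingers measure 130 mm over their backs; the gripper's body (78 mm by 193 mm) begins 47 mm behind the grasp point.
Start: joints at [1.412, 0.359, 0.012, 0, -1.224, -0.288], TCP at [0.292, 0.609, 0.227] pointing down, gripper open.
Joint ranges: [-3.07, 3.07], [-1.43, 2.12], [-1.02, 1.25], [-3.03, 1.67], [-3.05, -0], [-3.03, 3.03]. Speed limits (rad/s): [2.39, 2.39, 3.01, 3.14, 3.14, 3.14].

### API

Orientations are given as [roll, pitch, yaw] about the fixed x, y, z axes, in that order (R = Rz(yaw) Ry(pitch) Rx(roll)).
In Python, from station import arm, eyes, job, outline_of gives the robot as it stands.
- The arm moves only by the tool apply_moves, never from a script. Its argument "moves" is a list of rows, each a list of 5 numbers: the opening, from -1 (shut) to 1 (fully open), then the shift along the tool's x, y, z in m, then the turn about the tool's z in rad. A call has 1 to 12 rows; each row shifts and turns the commanded pose from where the row before left it, along the tool's axes as they then stand; what a row does not reach is not made up. A row lasts 1/12 s, in which the tool goes at most 41.7 mm and 7.16 degrees, less where a joint would pass 70% of its speed; a pose out of reach is approached as far as the arm can. A call with a gripper value outside its range is refused whole. The fingers move at their own pace and stop on an object; "newtons" is the grip in N (left out, the last holds). Time passes only in rows, so rows that do not move let the fingers close. It gives the time, the measured TCP pose, the force and the opening at its end, in the units of the state.
- arm.get_state(): the state, without advancing time (a new reading comes with each control period).
- eyes.grab_frame(name): name is "side" or "top"; returns a dict with "color" (400x640x3 uint8, red, green, blue), "z_map" (400x640 float32, m along the optical axis (not along the pixel's ray), 0 where there is no reading), "camera_matrix" (3x3 intrinsics, pixels), "extrinsics" (4x4, takes a point from camera to world coordinates). Camera axes: x right, y up, looking along -z (the intrinsics and any distortion apply to the point x, -y, -z); pixel columns grow to the right and rows downward; lengths in m; the calibration is good to about 2 mm. A picture is of the moment at which its call begins.
- job.job_done(): hands the job in, once; it reports no verdict.
Trained networks look in a picture, given as the dict that the camera call returned (one of the last four; its "shot" number tells which), for a name from the list of things; names that differ only in an ending like _2 or _b are one class to them, and where a whole thing is asked for, a point or a joint stands for the part that bears it (a point fixed in the world has none). Each returns a list of dicts, best first, with "score" (0 to 1); they miss things now and then, are a little off and sometimes report something else, mostly with a low value. They report only what shows in the picture. A call takes as long as a camera call.
- outline_of(label, picture): "region" (400x640 bool, what is visible of it) and "extent" ([left, top, right, bottom] in pixels, round what is visible of it).
The state is a dict: "t": time; "q": joint angles; "qd": joint speeds; "joint_efforts": joint torques, N m; "eef_pos": TCP position; "ee_rot": TCP orientation; "force": force on the tool from outside, world axes, zero at the start; "moment": the same for the moment, N m; "width": finger opening in m.
Only numpy, scipy, OpenCV 4.12 (cv2) and the standard library are available. Lean on these libraries where they do the work, as an engineer would, in place of code of your own. Each camera call takes 0.05 s, during which the arm holds its last target.

### The job

Pick up the screwdriver and lay it in the sloping two-V tool rest, shaft in the low V and handle in the high V, so that it lies there on the slope with its handle uppermost, ready to be gripped again at the new angle. Leave the marker and the forceps where they lie, and let go of the screwdriver.

Things in the scene. Friction and masses are not known exactly. Their poses are not given: they have to be found in the camera images.
- screwdriver: Screwdriver, 165 mm long, 50 g, lying on the bench at the right, handle away from the robot within 20 degrees. y axis: from blade to handle; origin midway, under it: its long axis is at local z = 10 mm. Handle 24 mm wide, 20 mm high, y = 10 to 82 mm; collar 18 mm across, y = -1 to 10; shaft 5.6 mm across, to the tip at y = -82. Balanced in the handle: grip that across, near y = 40 mm.
- stand: Tool rest, bare aluminium, fixed to the bench at the left: base plate 120 x 70 x 8 mm, two posts, each with a V fork (90 degrees, 8 mm thick) open upwards. Low V, nearer the robot: takes the shaft. High V: takes the handle. Origin on the bench under stand_seat, z up, x from the low to the high V (within 20 degrees of straight away from the robot). Between the posts it is open above the plate.
- stand_seat (a point): Point 52 mm above the stand's origin, where the middle (y = 0) of the seated screwdriver's long axis belongs, to 15 mm along the slope. That axis lies in the stand's plane y = 0 and rises 25 degrees towards its +x. Low V: centred 20 mm down the slope from here, mouth 42 mm wide; the collar cannot pass it. A machine up to 0.3 m high stands on the way here from the screwdriver: pass above it.
- stand_high (a point): Point of the seated long axis in the middle of the high V, 68 mm up the slope from stand_seat, 81 mm above the bench. The V's mouth is 56 mm wide and its arms rise 13 mm above the axis. Of the seated handle the stretch from 16 to 58 mm up the slope from stand_seat is free on both sides for the fingers.
- marker: A black felt marker, 144 mm long and 15 mm thick, lying beside the screwdriver; leave it. Origin midway along it, at its underside; it lies along its y axis.
- forceps: Steel forceps, 134 mm long, 19 mm wide, 8 mm high, lying beside the screwdriver; leave them. Origin at the middle of the underside; they lie along their y axis.

How it is judged:
At the end, for the whole second after the job is handed in: The screwdriver rests still in the tool rest, in both Vs and sloping up towards its handle at 25 degrees (10 degrees either way), its middle within about 20 mm of its place along the slope and 15 mm across (x of screwdriver in the frame of stand between -0.02 and 0.03 m and y of screwdriver in the frame of stand between -0.015 and 0.015 m and height (world z) of screwdriver between 0.028 and 0.085 m and angle between screwdriver's own y axis and vertical between 0.96 and 1.31 rad and angle between the y axis of screwdriver and the x axis of stand, either way round below 0.61 rad and contact force between screwdriver and stand above 0.1 N and linear speed of screwdriver below 0.02 m/s); the robot touches nothing.
It fails at once if the marker or the forceps moved by more than 30 mm (distance of any of marker, forceps from where it was at the start of the episode above 0.03 m).
It also fails if it takes over 48 s, if anything falls off the work surface, if the arm or the gripper's body presses on something with over 40 N, if the wrist force passes 120 N, or if a joint passes its speed limit or range.

## Working session

There is one attempt and no reset: what is moved stays moved. The work goes in short steps, Python scripts to look and compute and a tool call to move; the robot and the scene stay as the last step left them, time stands still between calls to the robot, and variables do not carry over. Pictures are saved under pics/ and viewed, and the job is handed in when it is done.

Besides the shell and the picture viewer there is one more tool, called after ">>>" as name([rows], argument=value, ...), one row to a line, values as JSON. apply_moves: Moves the arm, as the interface text tells. Its arguments: {"type":"object","properties":{"moves":{"type":"array","items":{"type":"array","items":{"type":"number"}}},"newtons":{"type":"number"}},"required":["moves"]}

```bash
ls; mkdir -p pics; python3 - <<'E'
from station import arm, eyes, job, outline_of
import cv2,numpy as np
print(arm.get_state())
for n in ["top","side"]:
    f=eyes.grab_frame(n); cv2.imwrite(f"pics/{n}0.png",f["color"][:,:,::-1])
    print(n,f["camera_matrix"],f["extrinsics"],f.keys())
    for l in ["screwdriver","stand","marker","forceps"]:
        for o in outline_of(l,f)[:2]: print(n,l,o["score"],o["extent"],o["region"].sum())
    np.savez(f"{n}0.npz",c=f["color"],z=f["z_map"],K=f["camera_matrix"],E=f["extrinsics"],**{l:(outline_of(l,f) or [{"region":np.zeros((400,640),bool)}])[0]["region"] for l in ["screwdriver","stand","marker","forceps"]})
E
```

```text
pics
{'t': 0.0, 'q': array([ 1.41211236e+00,  3.59379133e-01,  1.10460346e-02, -3.81870833e-04,
       -1.22407170e+00, -2.88122761e-01]), 'qd': array([-0.0004581 , -0.00031374, -0.00091932,  0.00160777, -0.00185052,
        0.00206816]), 'joint_efforts': array([ 2.76781182e-03, -5.82729328e+01,  2.93051898e+01,  6.99731380e+00,
        6.89771390e-03, -1.54028357e-04]), 'eef_pos': array([0.29144744, 0.6082914 , 0.22561639]), 'ee_rot': array([ 3.13994847e+00, -1.12917393e-04, -4.46936690e-01]), 'force': array([ 0.94333265, -0.35901046, -0.51154679]), 'moment': array([-0.02188564,  0.00500089, -0.01898346]), 'width': 0.08778586670932223}
top [[438.9392681    0.         321.63960686]
 [  0.         438.9392681  196.03870742]
 [  0.           0.           1.        ]] [[-0.00931654  0.99872834 -0.049547    0.42365902]
 [-0.99976647 -0.01026952 -0.01901426  0.00548073]
 [-0.0194989   0.04935828  0.99859078  1.4831774 ]
 [ 0.          0.          0.          1.        ]] dict_keys(['color', 'z_map', 'camera_matrix', 'extrinsics', 'shot'])
top screwdriver 0.63 [208.3, 190.6, 236.6, 221.8] 735
top screwdriver 0.53 [438.9, 170.5, 451.4, 196.4] 151
top stand 0.89 [208.5, 189.1, 237.0, 221.7] 728
top marker 0.58 [373.5, 184.2, 384.9, 224.9] 158
top forceps 0.41 [408.5, 171.2, 409.2, 175.5] 5
side [[437.22686349   0.         318.67359584]
 [  0.         437.22686349 199.69360634]
 [  0.           0.           1.        ]] [[-0.98659095 -0.06708443  0.14878838  0.67513339]
 [ 0.16285823 -0.46466146  0.8703832   1.0999028 ]
 [ 0.01074707  0.8829436   0.46935604  0.66279935]
 [ 0.          0.          0.          1.        ]] dict_keys(['color', 'z_map', 'camera_matrix', 'extrinsics', 'shot'])
side screwdriver 0.74 [277.5, 163.3, 319.1, 170.1] 158
side stand 0.83 [326.3, 267.8, 381.3, 314.5] 1417
side forceps 0.63 [300.7, 179.4, 307.4, 182.5] 26
```

```bash
python3 - <<'E'
import cv2
a=cv2.imread("pics/top0.png")
cv2.imwrite("pics/top0b.png",cv2.resize(a[140:260,340:500],None,fx=5,fy=5,interpolation=cv2.INTER_CUBIC))
E
```

```text
(no output)
```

View pics/top0.png

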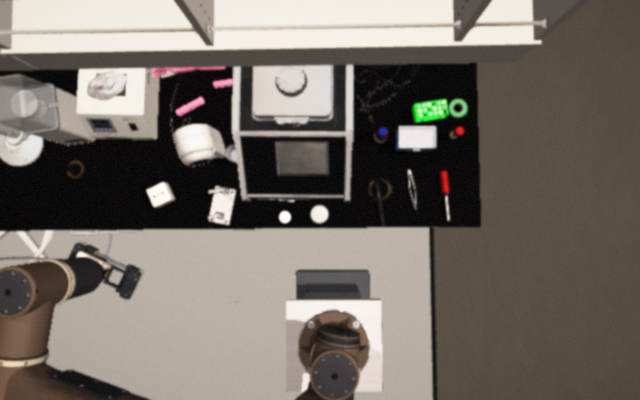

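View pics/side0.png

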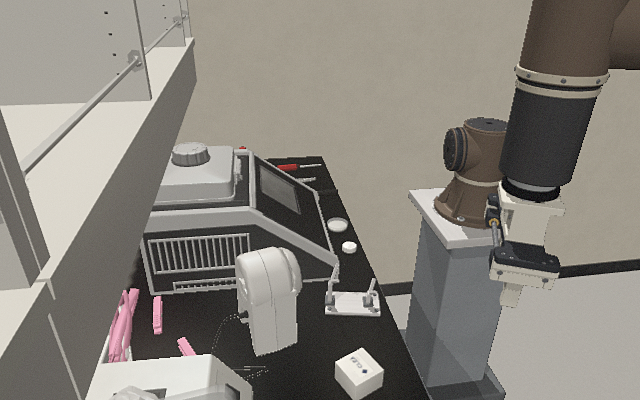

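View pics/top0b.png

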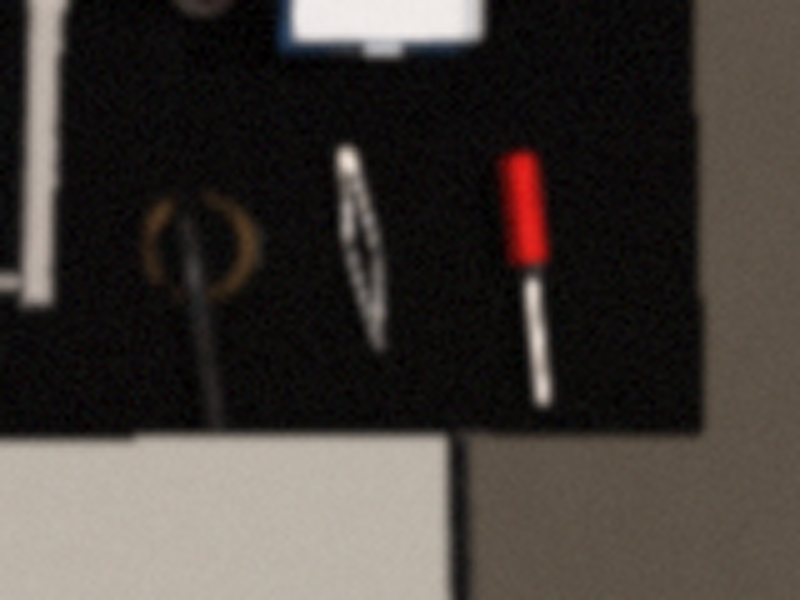

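The top view shows the red-handled screwdriver at about (444,171) to (448,221), with the forceps at (412,188) and the marker at (381,205) to its left. The stand is at (222,205), and the machine fills columns 235–352 between them. Next I'll measure them all.

```bash
cat > h.py <<'E'
import numpy as np,cv2
def load(n): return dict(np.load(n))
def pts(d,v,u,z=None):
    z=d["z"][v,u] if z is None else z
    K=d["K"]; X=np.stack([(u-K[0,2])/K[0,0]*z,-(v-K[1,2])/K[1,1]*z,-z],-1)
    return X@d["E"][:3,:3].T+d["E"][:3,3]
def onplane(d,v,u,h):
    u=np.asarray(u,float);v=np.asarray(v,float)
    K=d["K"]; r=np.stack([(u-K[0,2])/K[0,0],-(v-K[1,2])/K[1,1],-np.ones_like(u)],-1)@d["E"][:3,:3].T
    o=d["E"][:3,3]; return o+r*((h-o[2])/r[...,2])[...,None]
E
python3 - <<'E'
from h import *
for n in ["top","side"]:
    d=load(f"{n}0.npz"); c=d["c"].astype(int); R,G,B=c[...,0],c[...,1],c[...,2]
    V,U=np.mgrid[:400,:640]; P=pts(d,V,U)
    d["P"]=P
    red=(R>110)&(G<60)&(B<60)&(P[...,1]<-0.2)
    v,u=np.nonzero(red); 
    nl,lab,st,cen=cv2.connectedComponentsWithStats(red.astype(np.uint8))
    for i in range(1,nl):
        if st[i,4]>15:
            m=lab==i; print(n,"red",st[i],np.median(P[m],0)); q=onplane(d,*np.nonzero(m),0.012)
            cc=q[:,:2].mean(0); w,E=np.linalg.eigh(np.cov(q[:,:2].T)); a=E[:,1]; s=(q[:,:2]-cc)@a; print(" centre",cc,"axis",a,"ext",s.min(),s.max())
    for l in ["screwdriver","stand","marker","forceps"]:
        m=d[l]&(d["z"]>0)
        if m.sum()>3:
            p=P[m]; print(n,l,m.sum(),np.percentile(p,[2,50,98],axis=0).round(3).tolist())
# height map around stand from top
d=load("top0.npz");V,U=np.mgrid[:400,:640]; P=pts(d,V,U)
print("heights (mm) rows 150-228 step4, cols 190-260 step 4")
for r in range(140,232,4): print(r,(P[r,186:262:4,2]*1000).round().astype(int))
print(P[205,222],P[150,222],P[205,245])
print("machine max",np.nanmax(P[70:200,232:352,2]))
for r in range(70,204,10): print(r,P[r,290].round(3),P[r,237].round(3))
E
```

```text
top red [456 127   8   8  56] [ 0.69939309 -0.41150088  0.08345703]
 centre [ 0.71282227 -0.43198636] axis [-0.90597824 -0.42332426] ext -0.013908676138112192 0.014604889539702804
top red [441 171   8  22 129] [ 0.54145186 -0.37677157  0.01877946]
 centre [ 0.54178848 -0.37902505] axis [-0.99617439 -0.08738755] ext -0.03527777597829906 0.03634820225101145
top screwdriver 733 [[0.409, 0.334, 0.002], [0.47, 0.368, 0.01], [0.524, 0.406, 0.085]]
top stand 726 [[0.413, 0.334, 0.002], [0.47, 0.37, 0.01], [0.527, 0.408, 0.085]]
top marker 157 [[0.395, -0.174, 0.006], [0.471, -0.16, 0.014], [0.532, -0.146, 0.021]]
top forceps 5 [[0.569, -0.262, -0.001], [0.572, -0.261, 0.008], [0.575, -0.257, 0.008]]
side red [277 165  18   5  53] [ 0.54678824 -0.36947615  0.01506384]
 centre [ 0.54526898 -0.37579546] axis [-0.99470387  0.10278238] ext -0.034326017647288695 0.028553899429382468
side screwdriver 156 [[0.426, -0.41, -0.002], [0.528, -0.374, 0.014], [0.572, -0.361, 0.023]]
side stand 1413 [[0.418, 0.336, 0.002], [0.476, 0.378, 0.008], [0.532, 0.413, 0.079]]
side forceps 26 [[0.478, -0.281, 0.00
[... 1926 characters left out ...]
332 0.04232303] [ 0.46958825  0.29460622 -0.00313514]
machine max 1.4831773975278404
70 [0.832 0.112 0.292] [0.863 0.277 0.208]
80 [0.804 0.112 0.292] [0.829 0.274 0.22 ]
90 [0.778 0.113 0.287] [0.801 0.275 0.215]
100 [0.757 0.116 0.261] [0.772 0.276 0.215]
110 [0.73  0.116 0.255] [0.741 0.275 0.217]
120 [0.704 0.118 0.242] [0.712 0.275 0.216]
130 [0.683 0.121 0.202] [0.683 0.275 0.215]
140 [0.653 0.121 0.203] [0.657 0.28  0.195]
150 [0.628 0.124 0.174] [0.63  0.284 0.174]
160 [0.601 0.126 0.154] [0.603 0.29  0.147]
170 [0.572 0.128 0.134] [0.589 0.321 0.003]
180 [0.543 0.13  0.116] [0.555 0.321 0.002]
190 [0.513 0.132 0.097] [ 0.521  0.322 -0.001]
200 [0.483 0.138 0.036] [0.487 0.321 0.001]
```

```bash
python3 - <<'E'
import cv2
a=cv2.imread("pics/top0.png")
cv2.imwrite("pics/top0c.png",cv2.resize(a[150:235,160:260],None,fx=7,fy=7,interpolation=cv2.INTER_CUBIC))
a=cv2.imread("pics/side0.png")
cv2.imwrite("pics/side0c.png",cv2.resize(a[220:330,290:400],None,fx=5,fy=5,interpolation=cv2.INTER_CUBIC))
cv2.imwrite("pics/side0d.png",cv2.resize(a[140:200,250:350],None,fx=7,fy=7,interpolation=cv2.INTER_CUBIC))
E
```

```text
(no output)
```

View pics/top0c.png

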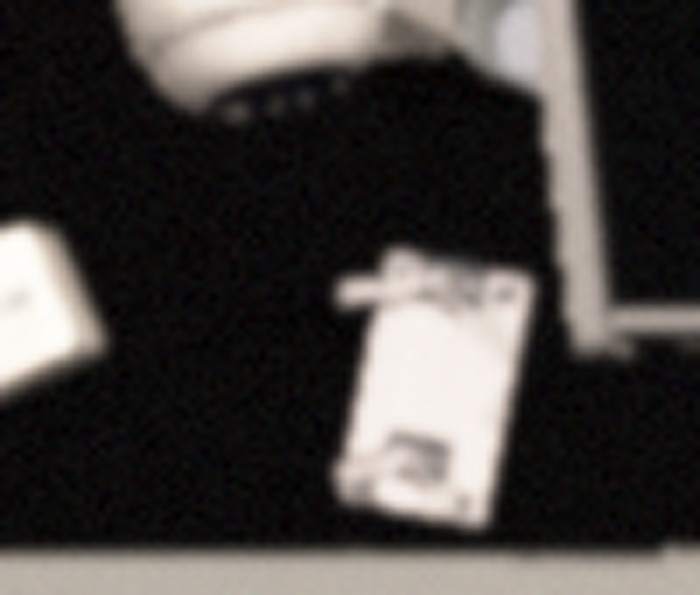

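View pics/side0c.png

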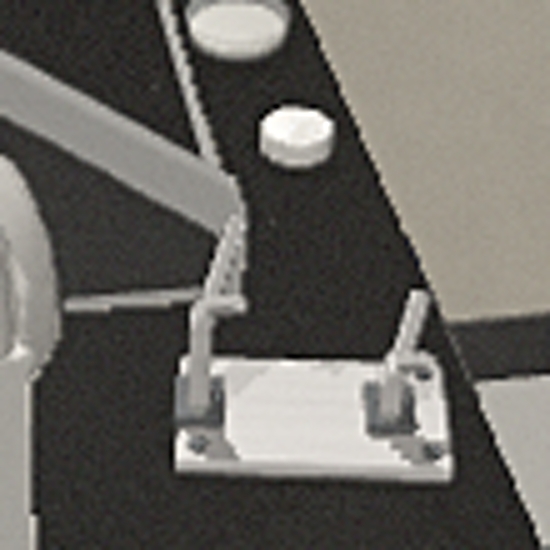

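View pics/side0d.png

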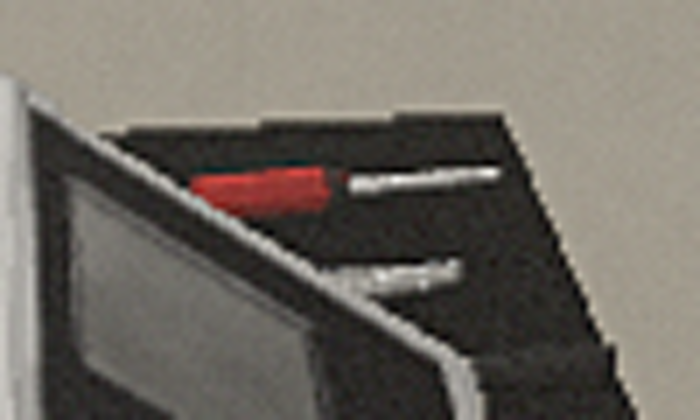

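The marker and forceps are well clear of the screwdriver. The machine's edge beside the stand is lower than the gripper body will be there. Next I'll refine the stand frame and the screwdriver's axis.

```bash
python3 - <<'E'
from h import *
for n in ["top","side"]:
    d=load(f"{n}0.npz"); V,U=np.mgrid[:400,:640]; P=pts(d,V,U); c=d["c"].astype(int)
    # screwdriver shaft: bright px near handle
    Q=onplane(d,V,U,0.010)
    near=(np.abs(Q[...,1]+0.386)<0.04)&(Q[...,0]>0.38)&(Q[...,0]<0.52)
    sh=near&(c.min(2)>90)
    if sh.sum()>5:
        q=Q[sh][:,:2]; print(n,"shaft",sh.sum(),q.mean(0),q[:,0].min(),q[:,0].max(), q[q[:,0].argmin()])
    red=(c[...,0]>110)&(c[...,1]<60)&(c[...,2]<60)&(np.abs(Q[...,1]+.38)<.05)&(Q[...,0]<.62)
    print(n,"handle",Q[red][:,:2].mean(0))
    a=np.vstack([Q[sh][:,:2],Q[red][:,:2]]); vx,vy,x0,y0=cv2.fitLine(a.astype(np.float32),cv2.DIST_L2,0,.01,.01).ravel(); print(" line",vx,vy,x0,y0,np.degrees(np.arctan(vy/vx)))
    # stand plate: mask pixels dominated by bright + depth < 20mm
    m=d["stand"]&(P[...,2]<0.02)
    q=onplane(d,*np.nonzero(m),0.008)[:,:2]
    r=cv2.minAreaRect((q*1000).astype(np.float32)); print(n,"rect",r, (cv2.boxPoints(r)).round(1).tolist())
    for k,(lo,hi) in {"low":(0.38,0.455),"high":(0.47,0.58)}.items():
        m=(P[...,2]>0.025)&(P[...,2]<0.11)&(P[...,0]>lo)&(P[...,0]<hi)&(P[...,1]>.325)&(P[...,1]<.43)
        p=P[m]; print(n,k,len(p)); 
        print((p*1000).round().astype(int)[np.argsort(p[:,1])][::max(1,len(p)//22)].tolist())
E
```

```text
top shaft 76 [ 0.45381703 -0.38448545] 0.4124290150972579 0.49595462094042414 [ 0.41242902 -0.39028413]
top handle [ 0.54194907 -0.37954777]
 line 0.9981122 0.061416462 0.50927573 -0.38137832 3.52112
top rect ((470.40313720703125, 373.51123046875), (74.91971588134766, 120.30802917480469), 80.09406280517578) [[404.70001220703125, 347.0], [523.2000122070312, 326.29998779296875], [536.0999755859375, 400.1000061035156], [417.6000061035156, 420.79998779296875]]
top low 52
[[416, 358, 58], [423, 359, 54], [416, 361, 60], [423, 363, 51], [420, 365, 56], [423, 368, 57], [426, 369, 54], [436, 371, 31], [433, 373, 39], [426, 373, 48], [433, 375, 45], [436, 376, 40], [430, 378, 45], [440, 380, 35], [430, 381, 45], [440, 384, 35], [436, 384, 46], [433, 385, 55], [430, 390, 47], [433, 391, 46], [430, 393, 51], [433, 394, 59], [426, 396, 51], [433, 398, 57], [426, 400, 47], [427, 403, 61]]
top high 73
[[499, 334, 91], [502, 337, 90], [499, 341, 89], [503, 344, 87], [510, 347, 78], [510, 350, 77], [519, 354, 36], [510, 354, 73], [517, 355, 57], [513, 356, 27], [517, 359, 69], [521, 361, 61], [521, 
[... 779 characters left out ...]
29, 368, 55], [436, 370, 43], [430, 372, 47], [430, 374, 45], [441, 375, 33], [443, 376, 29], [438, 378, 41], [441, 381, 39], [445, 384, 28], [444, 385, 31], [442, 386, 32], [444, 387, 30], [444, 388, 28], [438, 389, 31], [438, 394, 49], [432, 400, 56], [435, 403, 59], [431, 404, 57]]
side high 169
[[502, 337, 88], [500, 339, 87], [506, 342, 90], [510, 344, 78], [504, 346, 82], [507, 350, 82], [509, 352, 79], [525, 354, 58], [523, 356, 64], [515, 357, 70], [519, 359, 67], [525, 366, 64], [524, 367, 30], [525, 368, 60], [523, 368, 66], [519, 369, 60], [523, 369, 61], [525, 370, 56], [521, 370, 54], [521, 370, 34], [525, 371, 39], [521, 376, 77], [518, 386, 85], [516, 393, 92], [516, 396, 92]]
```

Stand origin is about (0.451, 0.3765) with yaw −0.18. The screwdriver grip point is about (0.536, −0.380), axis yaw +0.07. I'll raise the tool and turn it, then cross over.

>>> apply_moves([
  [1,0,0,-0.03,-0.1034],
  [1,0,0,-0.03,-0.1034],
  [1,0,0,-0.03,-0.1034],
  [1,0,0,-0.03,-0.1034],
  [1,0,0,-0.03,-0.1034],
])

```text
t: 1.32
eef_pos: [0.2916, 0.6085, 0.3782]
ee_rot: [-3.141, -0.0, 0.075]
force: [1.0, 0.7, -0.4]
width: 0.0876
```

>>> apply_moves([
  [1,0.01525,0.031,0,0],
  [1,0.01525,0.031,0,0],
  [1,0.01525,0.031,0,0],
  [1,0.01525,0.031,0,0],
  [1,0.01525,0.031,0,0],
  [1,0.01525,0.031,0,0],
  [1,0.01525,0.031,0,0],
  [1,0.01525,0.031,0,0],
  [1,0.01525,0.031,0,0],
  [1,0.01525,0.031,0,0],
  [1,0.01525,0.031,0,0],
  [1,0.01525,0.031,0,0],
])

```text
t: 2.32
eef_pos: [0.5008, 0.2488, 0.3769]
ee_rot: [-3.141, -0.001, 0.07]
force: [0.5, 0.2, -0.8]
width: 0.0877
```

>>> apply_moves([
  [1,-0.0006,0.0394,0,0],
  [1,-0.0006,0.0394,0,0],
  [1,-0.0006,0.0394,0,0],
  [1,-0.0006,0.0394,0,0],
  [1,-0.0006,0.0394,0,0],
  [1,-0.0006,0.0394,0,0],
  [1,-0.0006,0.0394,0,0],
  [1,-0.0006,0.0394,0,0],
  [1,-0.0006,0.0394,0,0],
  [1,-0.0006,0.0394,0,0],
  [1,-0.0006,0.0394,0,0],
  [1,-0.0006,0.0394,0,0],
])

```text
t: 3.32
eef_pos: [0.5259, -0.2237, 0.3769]
ee_rot: [3.141, -0.001, 0.07]
force: [0.5, 0.4, -0.3]
width: 0.0876
```

>>> apply_moves([
  [1,-0.0006,0.0394,0,0],
  [1,-0.0006,0.0394,0,0],
  [1,-0.0006,0.0394,0,0],
  [1,-0.0006,0.0394,0,0],
  [1,0,0,0.04,0],
  [1,0,0,0.04,0],
  [1,0,0,0.04,0],
  [1,0,0,0.04,0],
  [1,0,0,0.04,0],
  [1,0,0,0.02,0],
  [1,0,0,0,0],
])

```text
t: 4.23
eef_pos: [0.5319, -0.3776, 0.1507]
ee_rot: [-3.137, 0.008, 0.069]
force: [0.0, -0.4, 0.0]
width: 0.0876
```

```bash
python3 - <<'E'
from station import arm, eyes
import cv2,numpy as np
s=arm.get_state(); print(s["t"],s["eef_pos"],s["ee_rot"],s["q"],s["force"])
f=eyes.grab_frame("side"); cv2.imwrite("pics/side1.png",cv2.resize(f["color"][90:220,220:380,::-1],None,fx=5,fy=5 -0.4,interpolation=cv2.INTER_CUBIC))
E
```

```text
4.2333 [ 0.53189774 -0.37756152  0.15068813] [-3.13677467  0.008084    0.06934117] [-3.19685631e-01  3.81101266e-01 -1.33704053e-01 -1.59082624e-03
 -1.06529887e+00  1.96058048e+00] [ 0.00425582 -0.39208619  0.00862483]
```

View pics/side1.png

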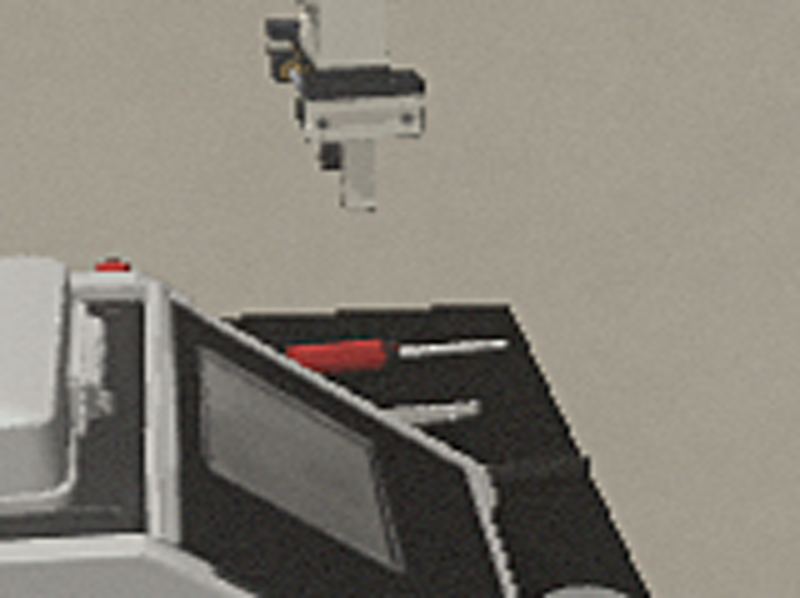

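>>> apply_moves([
  [1,0,0,0,0],
  [1,0,0,0,0],
  [1,0,0,0,0],
])

```text
t: 4.53
eef_pos: [0.5362, -0.3796, 0.1591]
ee_rot: [3.14, -0.004, 0.07]
force: [0.0, 0.2, 0.7]
width: 0.0874
```

>>> apply_moves([
  [1,0,0,0.03,0],
  [1,0,0,0.03,0],
  [1,0,0,0.03,0],
  [1,0,0,0.03,0],
  [1,0,0,0.015,0],
  [1,0,0,0.005,0],
  [1,0,0,0,0],
  [1,0,0,0,0],
  [1,0,0,0,0],
  [1,0,0,0,0],
])

```text
t: 5.37
eef_pos: [0.5362, -0.3795, 0.0186]
ee_rot: [3.14, -0.003, 0.07]
force: [0.3, -0.1, 0.5]
width: 0.0875
```

```bash
python3 - <<'E'
from station import arm, eyes
import cv2,numpy as np
for n,(a,b,c,d) in {"side":(120,220,240,360),"top":(140,260,380,520)}.items():
    f=eyes.grab_frame(n); cv2.imwrite(f"pics/{n}2.png",cv2.resize(f["color"][a:b,c:d,::-1],None,fx=5,fy=5,interpolation=cv2.INTER_CUBIC))
E
```

```text
(no output)
```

View pics/side2.png

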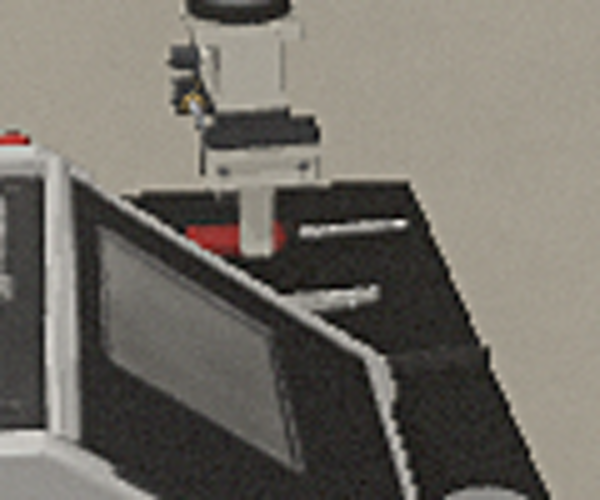

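View pics/top2.png

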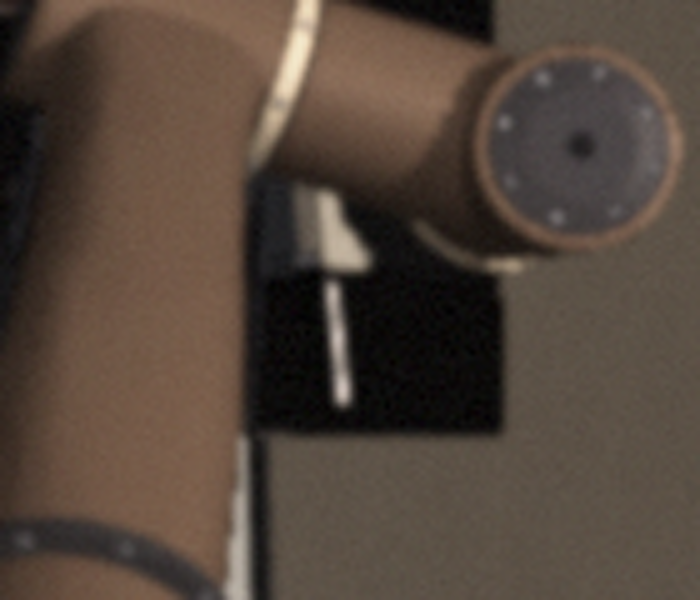

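>>> apply_moves([
  [1,0,0,0.01,0],
  [1,0,0,0.004,0],
  [1,0,0,0,0],
  [1,0,0,0,0],
], newtons=15)

```text
t: 5.8
eef_pos: [0.5344, -0.3789, 0.0018]
ee_rot: [-3.141, 0.001, 0.07]
force: [0.1, -0.3, 0.5]
width: 0.0875
```

>>> apply_moves([
  [-1,0,0,0,0],
  [-1,0,0,0,0],
  [-1,0,0,0,0],
  [-1,0,0,0,0],
  [-1,0,0,0,0],
  [-1,0,0,0,0],
  [-1,0,0,0,0],
  [-1,0,0,0,0],
  [-1,0,0,0,0],
  [-1,0,0,0,0],
], newtons=15)

```text
t: 6.63
eef_pos: [0.5349, -0.379, 0.0026]
ee_rot: [-3.142, 0.0, 0.07]
force: [-0.9, 0.3, 1.0]
width: 0.0261
```

>>> apply_moves([
  [-1,0,0,0,0],
  [-1,0,0,0,0],
  [-1,0,0,0,0],
  [-1,0,0,-0.01,0],
  [-1,0,0,-0.02,0],
  [-1,0,0,-0.03,0],
  [-1,0,0,0,0],
  [-1,0,0,0,0],
  [-1,0,0,0,0],
])

```text
t: 7.38
eef_pos: [0.535, -0.379, 0.0632]
ee_rot: [3.141, -0.001, 0.07]
force: [0.1, 0.5, -1.1]
width: 0.0212
```

```bash
python3 - <<'E'
from station import arm, eyes
import cv2,numpy as np
for n,(a,b,c,d) in {"side":(120,220,240,360),"top":(140,260,380,520)}.items():
    f=eyes.grab_frame(n); cv2.imwrite(f"pics/{n}3.png",cv2.resize(f["color"][a:b,c:d,::-1],None,fx=5,fy=5,interpolation=cv2.INTER_CUBIC))
E
```

```text
(no output)
```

View pics/side3.png

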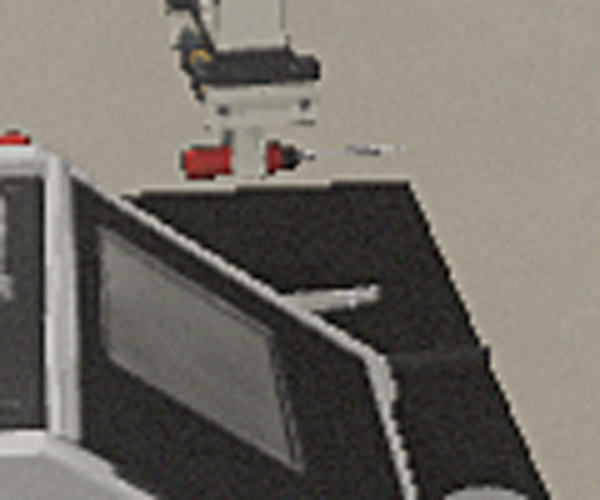

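View pics/top3.png

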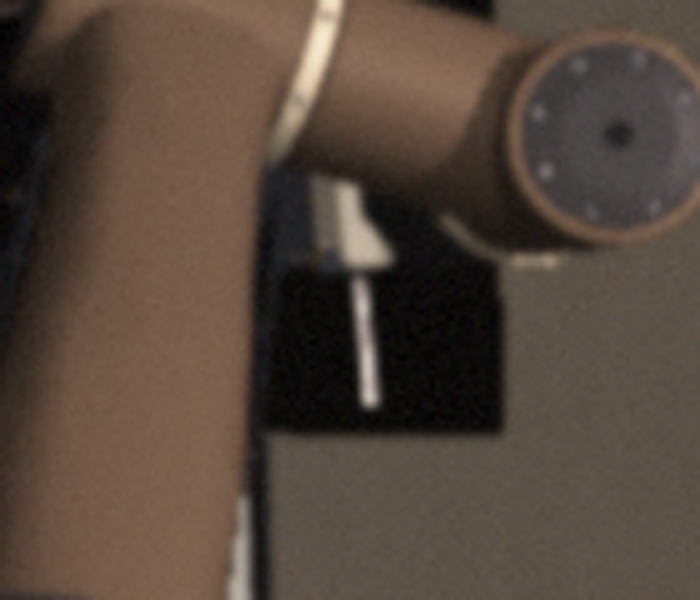

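Screwdriver is held level at roughly y ≈ 38 mm (width 21 mm), and the forceps haven't moved. I'll lift it, turn by −0.25 rad to match the stand and cross over the machine.

>>> apply_moves([
  [-1,0,0,-0.03,0],
  [-1,0,0,-0.04,0],
  [-1,0,0,-0.04,0],
  [-1,0,0,-0.04,0],
  [-1,0,0,-0.04,0.05],
  [-1,0,0,-0.04,0.05],
  [-1,0,0,-0.04,0.05],
  [-1,0,0,-0.03,0.05],
  [-1,0,0,-0.02,0.05],
  [-1,0,0,0,0],
], newtons=20)

```text
t: 8.32
eef_pos: [0.5359, -0.38, 0.3874]
ee_rot: [3.139, -0.006, -0.183]
force: [0.4, 0.8, -0.2]
width: 0.0211
```

>>> apply_moves([
  [-1,-0.0091,-0.0364,0,0],
  [-1,-0.0091,-0.0364,0,0],
  [-1,-0.0091,-0.0364,0,0],
  [-1,-0.0091,-0.0364,0,0],
  [-1,-0.0091,-0.0364,0,0],
  [-1,-0.0091,-0.0364,0,0],
  [-1,-0.0091,-0.0364,0,0],
  [-1,-0.0091,-0.0364,0,0],
  [-1,-0.0091,-0.0364,0,0],
  [-1,-0.0091,-0.0364,0,0],
])

```text
t: 9.15
eef_pos: [0.5096, -0.003, 0.3814]
ee_rot: [3.141, 0.002, -0.179]
force: [1.3, 0.2, -0.7]
width: 0.0214
```

>>> apply_moves([
  [-1,-0.0091,-0.0364,0,0],
  [-1,-0.0091,-0.0364,0,0],
  [-1,-0.0091,-0.0364,0,0],
  [-1,-0.0091,-0.0364,0,0],
  [-1,-0.0091,-0.0364,0,0],
  [-1,-0.0091,-0.0364,0,0],
  [-1,-0.0091,-0.0364,0,0],
  [-1,-0.0091,-0.0364,0,0],
  [-1,-0.0091,-0.0364,0,0],
  [-1,-0.0091,-0.0364,0,0],
  [-1,0,0,0,0],
  [-1,0,0,0,0],
])

```text
t: 10.15
eef_pos: [0.4853, 0.3716, 0.3797]
ee_rot: [3.138, 0.002, -0.177]
force: [0.4, -0.8, -1.4]
width: 0.0212
```

>>> apply_moves([
  [-1,0,0,0.03,0],
  [-1,0,0,0.04,0],
  [-1,0,0,0.04,0],
  [-1,0,0,0.04,0],
  [-1,0,0,0.04,0],
  [-1,0,0,0.03,0],
  [-1,0,0,0.02,0],
  [-1,0,0,0,0],
  [-1,0,0,0,0],
  [-1,0,0,0,0],
])

```text
t: 10.98
eef_pos: [0.487, 0.3699, 0.1442]
ee_rot: [-3.14, -0.001, -0.18]
force: [0.9, 0.8, -0.5]
width: 0.0213
```

```bash
cat > look.py <<'E'
import sys
from station import arm, eyes
import cv2,numpy as np
t=sys.argv[1]
s=arm.get_state(); print(s["t"],s["eef_pos"].round(4),s["ee_rot"].round(4),s["width"].round(4),s["force"].round(1))
for n,(a,b,c,d) in {"side":(200,330,280,420),"top":(150,260,160,290)}.items():
    f=eyes.grab_frame(n); np.savez(f"{n}{t}.npz",c=f["color"],z=f["z_map"],K=f["camera_matrix"],E=f["extrinsics"])
    cv2.imwrite(f"pics/{n}{t}.png",cv2.resize(f["color"][a:b,c:d,::-1],None,fx=4.6,fy=4.6,interpolation=cv2.INTER_CUBIC))
E
python3 look.py 4
```

```text
Traceback (most recent call last):
  File "look.py", line 5, in <module>
    s=arm.get_state(); print(s["t"],s["eef_pos"].round(4),s["ee_rot"].round(4),s["width"].round(4),s["force"].round(1))
                                                                               ^^^^^^^^^^^^^^^^
AttributeError: 'float' object has no attribute 'round'
```

```bash
sed -i 's/s\["width"\].round(4)/s["width"]/' look.py; python3 look.py 4
```

```text
10.9833 [0.487  0.3699 0.1442] [-3.1402e+00 -1.4000e-03 -1.7980e-01] 0.021319900042439874 [ 0.9  0.8 -0.5]
```

View pics/side4.png

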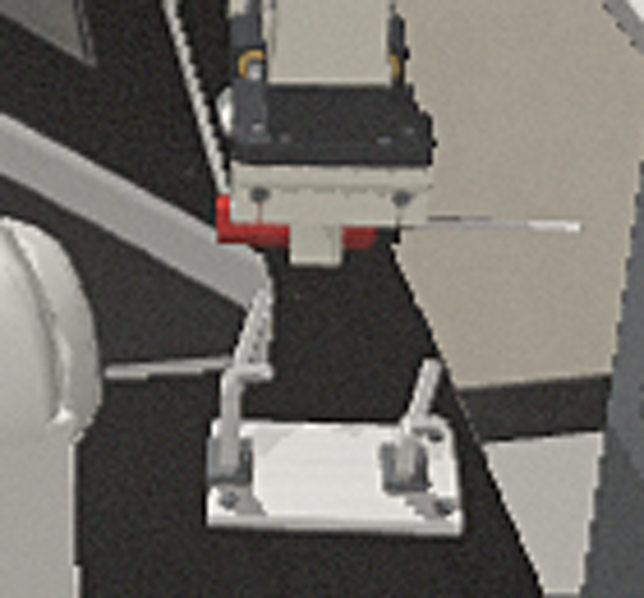

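View pics/top4.png

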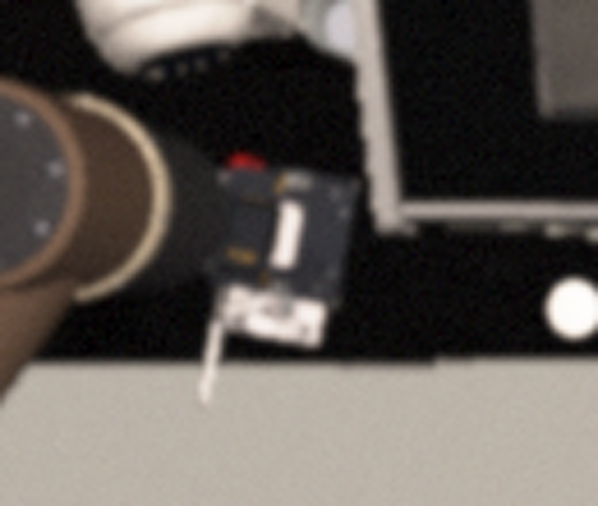

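```bash
python3 - <<'E'
from h import *
h=0.1516
d=load("top4.npz"); V,U=np.mgrid[:400,:640]; Q=onplane(d,V,U,h)
c=d["c"].astype(int)
red=(c[...,0]>100)&(c[...,1]<60)&(c[...,2]<60)&(abs(U-213)<12)&(abs(V-185)<8)
print("tail red",red.sum(),Q[red].min(0),Q[red].max(0),Q[red].mean(0))
for (u,v) in [(204.6,237),(206.5,226)]: print(onplane(d,v,u,h))
d=load("side4.npz"); Q=onplane(d,V,U,h); c=d["c"].astype(int)
red=(c[...,0]>110)&(c[...,1]<60)&(c[...,2]<60)&(U>320)&(U<370)&(V>235)&(V<262)
print("side red",red.sum(),Q[red].min(0),Q[red].max(0)); 
for (u,v) in [(280+578/4.6,200+228/4.6),(280+430/4.6,200+220/4.6),(280+374/4.6,200+238/4.6),(280+219/4.6,200+225/4.6)]: print(onplane(d,v,u,h))
E
```

```text
tail red 11 [0.52379207 0.35646958 0.1516    ] [0.53005304 0.36877472 0.1516    ] [0.52693418 0.36373827 0.1516    ]
[0.36872936 0.3878128  0.1516    ]
[0.40204491 0.38213029 0.1516    ]
side red 66 [0.4649582  0.34625748 0.1516    ] [0.53130591 0.39076279 0.1516    ]
[0.37143496 0.39333018 0.1516    ]
[0.43539372 0.37741777 0.1516    ]
[0.46384771 0.38741608 0.1516    ]
[0.53001071 0.36731608 0.1516    ]
```

Level, on the stand's line, and gripped at y ≈ 38 mm. I'll lower it to just above the high V, then use a light grip so the handle tips in the pads.

>>> apply_moves([
  [-1,0,0,0.02,0],
  [-1,0,0,0.02,0],
  [-1,0,0,0.015,0],
  [-1,0,0,0.005,0],
  [-1,0,0,0,0],
  [-1,0,0,0,0],
], newtons=6)

```text
t: 11.58
eef_pos: [0.4867, 0.3703, 0.0839]
ee_rot: [-3.14, -0.001, -0.179]
force: [0.2, -0.0, 0.0]
width: 0.0217
```

>>> apply_moves([
  [-1,0,0,0.003,0],
  [-1,0,0,0.003,0],
  [-1,0,0,0.002,0],
  [-1,0,0,0,0],
])

```text
t: 11.92
eef_pos: [0.4861, 0.3697, 0.0746]
ee_rot: [-3.141, -0.0, -0.18]
force: [0.3, -0.7, 0.4]
width: 0.0221
```

>>> apply_moves([
  [-1,0,0,0.002,0],
  [-1,0,0,0.002,0],
  [-1,0,0,0.002,0],
  [-1,0,0,0,0],
])

```text
t: 12.25
eef_pos: [0.4859, 0.3696, 0.0681]
ee_rot: [3.141, 0.0, -0.18]
force: [-0.9, -1.1, 0.3]
width: 0.0224
```

```bash
python3 look.py 5
```

```text
12.25 [0.4859 0.3696 0.0681] [ 3.1411e+00  3.0000e-04 -1.7980e-01] 0.022389784702552065 [-0.9 -1.1  0.3]
```

View pics/side5.png

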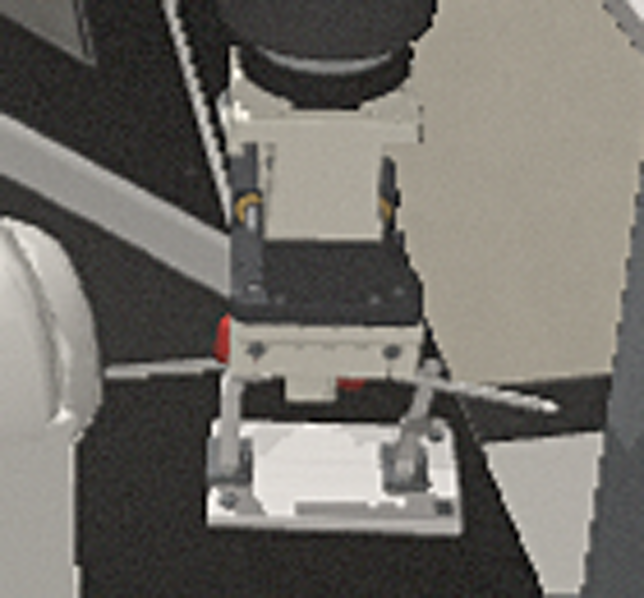

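The tool is pivoting in the pads: the tip at (555,405) has dropped. I'll keep lowering.

>>> apply_moves([
  [-1,0,0,0.002,0],
  [-1,0,0,0.002,0],
  [-1,0,0,0.001,0],
  [-1,0,0,0,0],
  [-1,0,0,0,0],
], newtons=4)

```text
t: 12.77
eef_pos: [0.4861, 0.3697, 0.0634]
ee_rot: [3.141, 0.0, -0.18]
force: [-0.5, -0.8, -0.4]
width: 0.0222
```

```bash
python3 look.py 6
```

```text
12.7667 [0.4861 0.3697 0.0634] [ 3.1413e+00  1.0000e-04 -1.7980e-01] 0.0222190598376666 [-0.5 -0.8 -0.4]
```

View pics/side6.png

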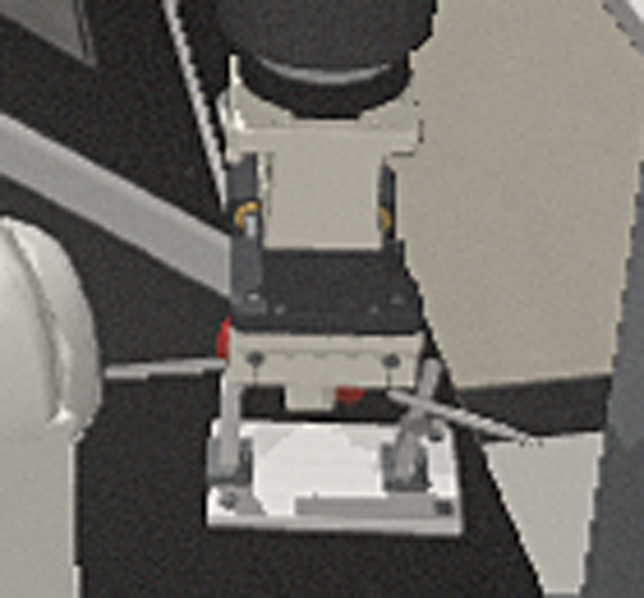

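View pics/top6.png

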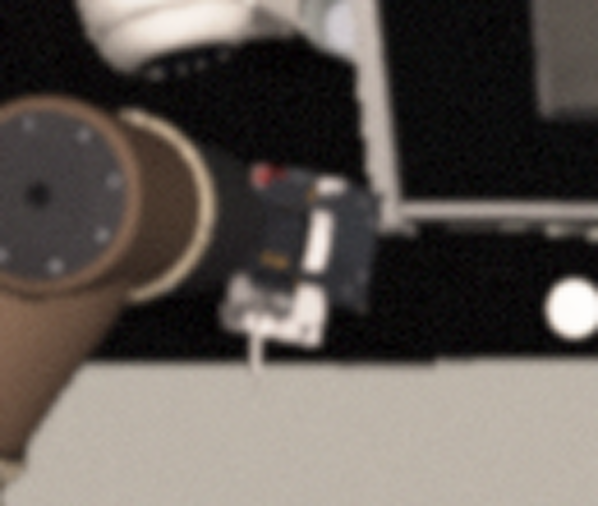

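>>> apply_moves([
  [-1,0,0,0.001,0],
  [-1,0,0,0.001,0],
  [-1,0,0,0,0],
  [-1,0,0,0,0],
], newtons=3)

```text
t: 13.2
eef_pos: [0.4861, 0.3697, 0.0615]
ee_rot: [3.142, -0.0, -0.18]
force: [-0.2, -1.1, -0.2]
width: 0.0227
```

>>> apply_moves([
  [-1,0,0,0.001,0],
  [-1,0,0,0.001,0],
  [-1,0,0,0,0],
  [-1,0,0,0,0],
])

```text
t: 13.53
eef_pos: [0.4862, 0.3695, 0.0597]
ee_rot: [3.141, -0.0, -0.18]
force: [0.6, -3.0, 2.9]
width: 0.0221
```

```bash
python3 look.py 7; python3 - <<'E'
import cv2,numpy as np
c=np.load("side7.npz")["c"]
cv2.imwrite("pics/side7c.png",cv2.resize(c[260:330,310:410,::-1],None,fx=8,fy=8,interpolation=cv2.INTER_CUBIC))
E
```

```text
13.5333 [0.4862 0.3695 0.0597] [ 3.1414e+00 -2.0000e-04 -1.7980e-01] 0.022053972664541552 [ 0.6 -3.   2.9]
```

View pics/side7c.png

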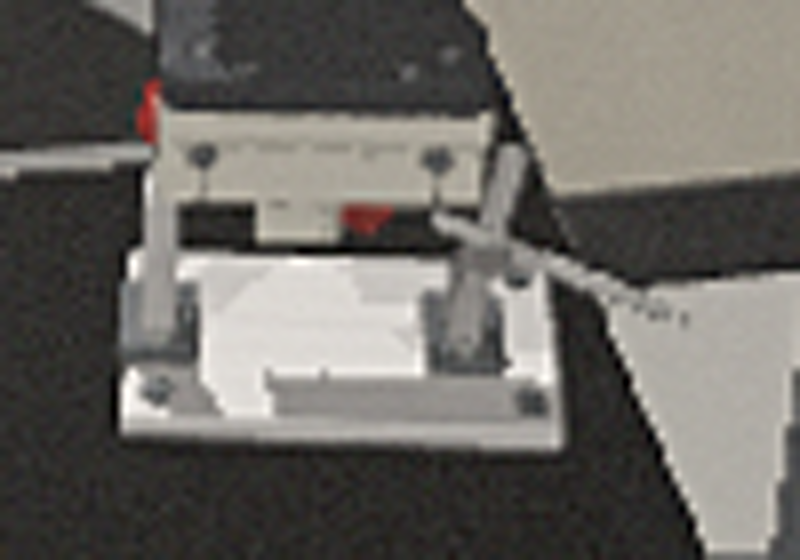

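The upward force has risen to 2.9 N and the shaft lies in the low V, so it is down in both Vs. I'll let go gently and rise a little.

>>> apply_moves([
  [-0.4,0,0,0,0],
  [-0.4,0,0,0,0],
  [-0.3,0,0,0,0],
  [-0.2,0,0,0,0],
  [-0.1,0,0,0,0],
  [0,0,0,0,0],
  [0.1,0,0,0,0],
  [0.1,0,0,0,0],
  [0.1,0,0,0,0],
])

```text
t: 14.38
eef_pos: [0.4861, 0.3698, 0.0596]
ee_rot: [-3.142, -0.0, -0.18]
force: [0.2, 0.7, 0.4]
width: 0.0479
```

>>> apply_moves([
  [0.1,0,0,-0.005,0],
  [0.1,0,0,-0.01,0],
  [0.1,0,0,-0.02,0],
  [0.1,0,0,-0.03,0],
  [0.1,0,0,-0.04,0],
  [0.1,0,0,-0.04,0],
  [0.1,0,0,-0.04,0],
  [0.1,0,0,-0.04,0],
  [0.1,0,0,0,0],
])

```text
t: 15.13
eef_pos: [0.489, 0.3716, 0.2956]
ee_rot: [-3.13, -0.009, -0.179]
force: [-0.4, 0.0, 1.5]
width: 0.0481
```

```bash
python3 look.py 8
```

```text
15.1333 [0.489  0.3716 0.2956] [-3.13  -0.009 -0.179] 0.04806575478795579 [-0.4  0.   1.5]
```

View pics/side8.png

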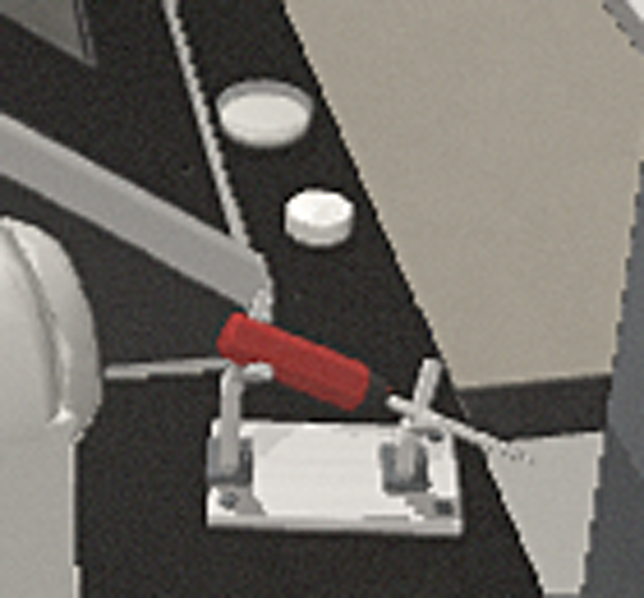

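View pics/top8.png

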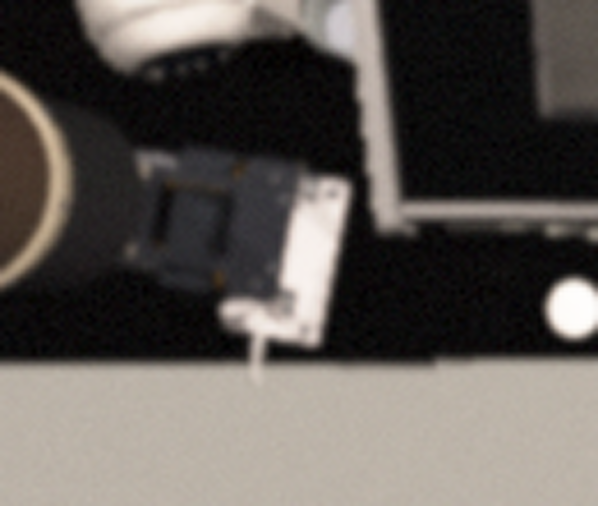

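It lies in both Vs with the handle up: red from (219,345) to (365,390), shaft through the low V at (425,415). A numeric check of slope and position, plus the neighbours, before handing in.

>>> apply_moves([
  [0.1,0,0,0,0],
  [0.1,0,0,0,0],
  [0.1,0,0,0,0],
  [0.1,0,0,0,0],
  [0.1,0,0,0,0],
  [0.1,0,0,0,0],
])

```text
t: 15.73
eef_pos: [0.486, 0.3697, 0.284]
ee_rot: [3.141, 0.0, -0.18]
force: [0.1, 1.8, -0.7]
width: 0.0481
```

```bash
python3 look.py 9; python3 - <<'E'
from h import *
V,U=np.mgrid[:400,:640]
o=np.array([.451,.3765,0]); y=-.18; R=np.array([[np.cos(y),np.sin(y),0],[-np.sin(y),np.cos(y),0],[0,0,1]])
for k in "89":
    d=load(f"side{k}.npz"); P=pts(d,V,U); c=d["c"].astype(int)
    red=(c[...,0]>100)&(c[...,1]<60)&(c[...,2]<60)&(P[...,1]>.3)&(P[...,1]<.45)&(P[...,0]<.58)&(P[...,2]>.03)&(P[...,2]<.13)
    p=(P[red]-o)@R.T
    w,E=np.linalg.eigh(np.cov(p.T)); a=E[:,2]*np.sign(E[0,2]); s=(p-p.mean(0))@a
    print(k,red.sum(),"surface mean in stand",p.mean(0).round(4),"dir",a.round(3),"slope",np.degrees(np.arcsin(a[2])).round(1),"ext",s.min().round(4),s.max().round(4))
    m=p.mean(0)+a*((s.min()+s.max())/2); mid=m-a*.046; print("  est mid(axis, near-surface biased)",mid.round(4))
a=load("top0.npz"); b=load("top9.npz")
df=np.abs(a["c"].astype(int)-b["c"].astype(int)).max(2)
print("diff at marker/forceps region",(df[165:228,370:420]>50).sum(),"at screwdriver",(df[165:225,436:455]>50).sum())
E
```

```text
15.7333 [0.486  0.3697 0.284 ] [ 3.1407e+00  4.0000e-04 -1.7980e-01] 0.04811130696799163 [ 0.1  1.8 -0.7]
8 242 surface mean in stand [0.0431 0.0048 0.0754] dir [ 0.9   -0.054  0.432] slope 25.6 ext -0.0447 0.036
  est mid(axis, near-surface biased) [-0.0022  0.0075  0.0536]
9 242 surface mean in stand [0.0437 0.0049 0.0754] dir [ 0.901 -0.054  0.43 ] slope 25.4 ext -0.0355 0.0356
  est mid(axis, near-surface biased) [0.0023 0.0074 0.0556]
diff at marker/forceps region 0 at screwdriver 298
```

Slope is 25.5°, the middle is within a few mm of its place, it isn't moving, and the marker and forceps look unchanged. Handing in.

```bash
python3 -c "
from station import job; print(job.job_done())"
```

```text
the job is handed in; nothing more can be done
None
```

The screwdriver is lying in the tool rest with its shaft in the low V and its handle uppermost in the high V. I let go of it and handed the job in at about 16 s of the 48 s allowed; the hand-in reported no verdict.

I gripped it across the handle at about y = 38 mm and carried it level over the machine. Pressing the handle down on the high V with a light grip made it tilt between the pads until the shaft settled in the low V. Then I opened the gripper and raised it about 0.22 m clear.

**Last checks, from the camera images:**
- **Slope:** about 25.5°.
- **Position:** its middle is about 2 mm from its place along the slope. It is up to about 7 mm off across, but that is measured on the side facing the camera, so the true offset is probably smaller.
- **Stillness:** it did not move noticeably between two pictures 0.6 s apart.
- **Marker and forceps:** their part of the top view shows no change from the start.

**What disagreed:**
- **Outlines:** at the start, the network's best top-view guess for the screwdriver was actually the stand. I used the red handle's colour and the depth map instead.
- **Grip width:** the gripper read 21–22 mm on the 24 mm handle, but the grip held throughout.

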